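# Transfer the lathe tools to the steel rack in working order

### The arm

A 6-joint arm with a two-finger parallel gripper is mounted at the origin on a cart in front of the work surface, level with it; the furniture and walls round the work are solid. World frame = base frame: x ahead of the robot, y to its left, z up, the work surface at z = 0. Lengths are in m, angles in rad, forces in N, time in s.
With the tool pointing down it reaches from about 0.375 to 0.9 m from the base axis. Payload 3.1 kg.
Tool frame: the origin (TCP) lies between the finger pads; the fingertips stand 8 mm ahead of it and the grasp point (between the pads) lies 11 mm behind it; z points along the fingers, y is the line along which they close (so a half turn about z gives the same grasp; the last joint's range is limited). The gripper opens to 87 mm and grips with 3 to 60 N. Pads are 19 mm wide; open, the fingers measure 117 mm over their backs; the gripper's body (75 mm by 190 mm) begins 51 mm behind the grasp point.
Start: joints at [-1.514, 0.527, 1.433, -0, 1.181, -0.178], TCP at [0.146, -0.608, 0.231] pointing down, gripper open.
Joint ranges: [-3.08, 3.08], [-0.75, 2.2], [0.22, 2.44], [-1.43, 4.57], [0, 2.65], [-2.85, 2.85]. Speed limits (rad/s): [2.79, 2.79, 3.14, 3.14, 3.14, 3.14].

### API

Orientations are given as a unit quaternion [x, y, z, w].
In Python, from rig import robot, vision, job gives the robot as it stands.
- The arm moves only by the shell command python3 -m handwheel 'ROWS' [OPENING] [FORCE]. ROWS is JSON, a list of rows, each a list of 4 numbers: the shift along the tool's x, y, z as a fraction of full scale, then the turn about the tool's z as a fraction of full scale. A call has 1 to 20 rows; each row is the pose to reach, as a shift and turn from the pose commanded when the call began, along the tool's axes at that moment, turning the shorter way round; what a row does not reach only later rows make up. Full scale, the value 1, is 300 mm for a shift and 2 pi rad for a turn. A row lasts 1/12 s, in which the tool goes at most 41.7 mm and 7.16 degrees, less where a joint would pass 70% of its speed; a pose out of reach is approached as far as the arm can. A call with a number of a shift or a turn outside -1 to 1 is refused whole. A call with a gripper value outside its range is refused whole. OPENING is the opening in per cent of the stroke, from 0 (shut) to 100 (fully open), set as the call begins (- or left out, the last holds). The fingers move at their own pace and stop on an object; FORCE is the grip in N (left out, the last holds). Time passes only in rows, so rows that repeat a pose let the fingers close. It gives the time, the measured TCP pose, the force, the opening and the grip force at its end, in the units of the state.
- robot.get_obs(): the state, without advancing time (a new reading comes with each control period).
- vision.camera(name): name is "scene" or "top" or "wrist"; returns a dict with "frame" (400x640x3 uint8, red, green, blue), "K" (3x3 intrinsics, pixels), "k1" (the pictures are not rectified: a ray, as slopes to the right and down, at radius r is drawn at 1 + k1 r^2 times it, then the intrinsics apply), "cam_to_world" (4x4, takes a point from camera to world coordinates); the wrist camera has in their place "hand_eye" (4x4, takes a point from camera to tool coordinates, whose origin is the TCP and whose axes are the flange's). Camera axes: x right, y down, z forward; pixel columns grow to the right and rows downward; lengths in m; the calibration is good to about 2 mm. A picture is of the moment at which its call begins: read the wrist's pose just before it. There is no depth.
- job.hand_in(): hands the job in; it is judged then, once.
Trained networks look in the newest picture that a camera, given by its name, has taken for a name from the list of things; names that differ only in an ending like _2 or _b are one class to them, and where a whole thing is asked for, a point or a joint stands for the part that bears it (a point fixed in the world has none). Each returns a list of dicts, best first, with "conf" (0 to 1); they miss things now and then, are a little off and sometimes report something else, mostly with a low value. They report only what shows in the picture. A call takes as long as a camera call. They do not tell look-alikes from the thing itself.
- vision.look_for(camera, label): "point" ([row, column] in pixels, amid what is visible of it).
- vision.outline_of(camera, label): "mask" (400x640 bool, what is visible of it) and "point" ([row, column] in pixels, amid what is visible of it).
The state is a dict: "time": time; "q": joint angles; "joint_velocities": joint speeds; "joint_torque": joint torques, N m; "position": TCP position; "tool_rot": TCP orientation; "ft_force": force on the tool from outside, world axes, zero at the start; "moment": the same for the moment, N m; "grip_width": finger opening in m; "grip_force": force on a finger pad.
Only numpy, scipy, OpenCV 4.12 (cv2) and the standard library are available. Lean on these libraries where they do the work, as an engineer would, in place of code of your own. Each camera call takes 0.05 s, during which the arm holds its last target. There are 200 camera calls.

### The job

The four lathe tailstock tools stand in the wooden rack in the order in which the next job uses them, so that order must not be lost. Move all four into the empty steel rack, one to a pot, in the same order from left to right as they stand now. Lower each one gently, shank down, until it is fully seated on the rim of its pot, never letting it drop, since a bruised taper runs out of true.

Things in the scene. Friction and masses are not known exactly. Their poses are not given: they have to be found in the camera images.
- drill_chuck: keyed drill chuck, jaws up: plain steel body 44 mm in diameter from 2 to 46 mm above the origin, ribbed above, then a cone; jaw tips at 71 mm. 0.42 kg. Round. Origin: on the axis, in the flat face that rests on the pot's rim; z up. Below it a taper shank 70 mm long, 18 mm in diameter at the top, 14 mm at the end.
- live_centre: revolving lathe centre: plain steel body 44 mm in diameter from 1 to 34 mm above the origin, then stepping down to a sharp point at 66 mm. 0.38 kg. Round. Origin: on the axis, in the flat face that rests on the pot's rim; z up. Below it a taper shank 70 mm long, 18 mm in diameter at the top, 14 mm at the end.
- collet_chuck: collet chuck, dark steel: collar and neck, then a slotted nut 44 mm in diameter from 25 to 44 mm above the origin; flat top at 47 mm with an 11 mm hole. 0.36 kg. Round. Origin: on the axis, in the flat face that rests on the pot's rim; z up. Below it a taper shank 70 mm long, 18 mm in diameter at the top, 14 mm at the end.
- die_holder: die holder, widest and lowest: plain steel drum 56 mm in diameter from 2 to 34 mm above the origin, a dark round threading die in its flat top. 0.40 kg. Round. Origin: on the axis, in the flat face that rests on the pot's rim; z up. Below it a taper shank 70 mm long, 18 mm in diameter at the top, 14 mm at the end.
- pot_chuck: black plastic shank pot of the wooden rack in which the drill chuck stands at the start. 27 mm bore, mouth bevelled to 32 mm, rim 53 mm in diameter. Origin: centre of the rim, 88 mm above the bench; a seated tool has its origin there. Fixed.
- pot_centre: black plastic shank pot of the wooden rack in which the live centre stands at the start. 27 mm bore, mouth bevelled to 32 mm, rim 53 mm in diameter. Origin: centre of the rim, 88 mm above the bench; a seated tool has its origin there. Fixed.
- pot_collet: black plastic shank pot of the wooden rack in which the collet chuck stands at the start. 27 mm bore, mouth bevelled to 32 mm, rim 53 mm in diameter. Origin: centre of the rim, 88 mm above the bench; a seated tool has its origin there. Fixed.
- pot_die: black plastic shank pot of the wooden rack in which the die holder stands at the start. 27 mm bore, mouth bevelled to 32 mm, rim 53 mm in diameter. Origin: centre of the rim, 88 mm above the bench; a seated tool has its origin there. Fixed.
- wooden_rack: wooden bench rack, 78 x 362 mm, 84 mm high, fixed; full at the start: four black pots along its y axis at y = +117, +39, -39, -117 mm, rims 88 mm up. Origin: on the bench under its centre; x away from the robot, y to the left, turned at most 15 degrees.
- steel_rack: grey sheet-steel rack, 78 x 346 mm, 84 mm high, fixed, empty at the start; four black pots like those of the wooden rack along its y axis, left to right at y = +117, +39, -39, -117 mm, x = 0, rims 88 mm up. Origin: on the bench under its centre; x away from the robot, y to the left, turned at most 15 degrees.
There are look-alikes about, which are no part of the job. Leave any blue or orange look-alike of the live_centre alone.

How it is judged:
At the end, for the whole second after the job is handed in: Each tool stands in the pot of the steel rack whose place, counted from the left, is the place it had in the wooden rack: within 8 mm of the pot's centre along and across the row, its seat face within 4 mm of the height of the rim, upright within 0.1 rad, let go and at rest (x of drill_chuck in the frame of steel_rack between -0.008 and 0.008 m and z of drill_chuck in the frame of steel_rack between 0.084 and 0.092 m and angle between each of drill_chuck, live_centre, collet_chuck, die_holder's own z axis and vertical below 0.1 rad and linear speed of each of drill_chuck, live_centre, collet_chuck, die_holder below 0.02 m/s and angular speed of each of drill_chuck, live_centre, collet_chuck, die_holder below 0.2 rad/s and contact force between each of drill_chuck, live_centre, collet_chuck, die_holder and the fingers below 0.1 N and ((y of pot_chuck in the frame of wooden_rack between 0.097 and 0.137 m and y of drill_chuck in the frame of steel_rack between 0.109 and 0.125 m) or (y of pot_chuck in the frame of wooden_rack between 0.019 and 0.059 m and y of drill_chuck in the frame of steel_rack between 0.031 and 0.047 m) or (y of pot_chuck in the frame of wooden_rack between -0.059 and -0.019 m and y of drill_chuck in the frame of steel_rack between -0.047 and -0.031 m) or (y of pot_chuck in the frame of wooden_rack between -0.137 and -0.097 m and y of drill_chuck in the frame of steel_rack between -0.125 and -0.109 m)) and x of live_centre in the frame of steel_rack between -0.008 and 0.008 m and z of live_centre in the frame of steel_rack between 0.084 and 0.092 m and ((y of pot_centre in the frame of wooden_rack between 0.097 and 0.137 m and y of live_centre in the frame of steel_rack between 0.109 and 0.125 m) or (y of pot_centre in the frame of wooden_rack between 0.019 and 0.059 m and y of live_centre in the frame of steel_rack between 0.031 and 0.047 m) or (y of pot_centre in the frame of wooden_rack between -0.059 and -0.019 m and y of live_centre in the frame of steel_rack between -0.047 and -0.031 m) or (y of pot_centre in the frame of wooden_rack between -0.137 and -0.097 m and y of live_centre in the frame of steel_rack between -0.125 and -0.109 m)) and x of collet_chuck in the frame of steel_rack between -0.008 and 0.008 m and z of collet_chuck in the frame of steel_rack between 0.084 and 0.092 m and ((y of pot_collet in the frame of wooden_rack between 0.097 and 0.137 m and y of collet_chuck in the frame of steel_rack between 0.109 and 0.125 m) or (y of pot_collet in the frame of wooden_rack between 0.019 and 0.059 m and y of collet_chuck in the frame of steel_rack between 0.031 and 0.047 m) or (y of pot_collet in the frame of wooden_rack between -0.059 and -0.019 m and y of collet_chuck in the frame of steel_rack between -0.047 and -0.031 m) or (y of pot_collet in the frame of wooden_rack between -0.137 and -0.097 m and y of collet_chuck in the frame of steel_rack between -0.125 and -0.109 m)) and x of die_holder in the frame of steel_rack between -0.008 and 0.008 m and z of die_holder in the frame of steel_rack between 0.084 and 0.092 m and ((y of pot_die in the frame of wooden_rack between 0.097 and 0.137 m and y of die_holder in the frame of steel_rack between 0.109 and 0.125 m) or (y of pot_die in the frame of wooden_rack between 0.019 and 0.059 m and y of die_holder in the frame of steel_rack between 0.031 and 0.047 m) or (y of pot_die in the frame of wooden_rack between -0.059 and -0.019 m and y of die_holder in the frame of steel_rack between -0.047 and -0.031 m) or (y of pot_die in the frame of wooden_rack between -0.137 and -0.097 m and y of die_holder in the frame of steel_rack between -0.125 and -0.109 m))); the robot touches nothing.
It fails at once if the drill chuck is let go in or over the steel rack more than 15 mm above its seat (x of drill_chuck in the frame of steel_rack between -0.03 and 0.03 m and y of drill_chuck in the frame of steel_rack between -0.15 and 0.15 m and z of drill_chuck in the frame of steel_rack above 0.103 m and contact force between drill_chuck and the fingers below 0.05 N).
It fails at once if the live centre is let go in or over the steel rack more than 15 mm above its seat (x of live_centre in the frame of steel_rack between -0.03 and 0.03 m and y of live_centre in the frame of steel_rack between -0.15 and 0.15 m and z of live_centre in the frame of steel_rack above 0.103 m and contact force between live_centre and the fingers below 0.05 N).
It fails at once if the collet chuck is let go in or over the steel rack more than 15 mm above its seat (x of collet_chuck in the frame of steel_rack between -0.03 and 0.03 m and y of collet_chuck in the frame of steel_rack between -0.15 and 0.15 m and z of collet_chuck in the frame of steel_rack above 0.103 m and contact force between collet_chuck and the fingers below 0.05 N).
It fails at once if the die holder is let go in or over the steel rack more than 15 mm above its seat (x of die_holder in the frame of steel_rack between -0.03 and 0.03 m and y of die_holder in the frame of steel_rack between -0.15 and 0.15 m and z of die_holder in the frame of steel_rack above 0.103 m and contact force between die_holder and the fingers below 0.05 N).
It also fails if it takes over 104 s, if anything falls off the work surface, if the arm or the gripper's body presses on something with over 40 N, if the wrist force passes 120 N, or if a joint passes its speed limit or range.

## Working session

There is one attempt and no reset: what is moved stays moved. The work goes in short steps, Python scripts to look and compute and a shell command to move; the robot and the scene stay as the last step left them, time stands still between calls to the robot, and variables do not carry over. Pictures are saved under pics/ and viewed, at most 14 in all, crops included, and the job is handed in when it is done.

```bash
mkdir -p pics; ls; cat > h.py <<'E'
import numpy as np, cv2
from rig import robot, vision, job
from scipy.spatial.transform import Rotation as R
def ray(c,T,rc):
    u=np.array([[[rc[1],rc[0]]]],float)
    p=cv2.undistortPoints(u,np.array(c['K'],float),np.array([c['k1'],0,0,0,0.]))[0,0]
    d=T[:3,:3]@np.array([p[0],p[1],1]); return T[:3,3],d/np.linalg.norm(d)
def atz(o,d,z): return o+d*(z-o[2])/d[2]
def tri(rays):
    A=sum(np.eye(3)-np.outer(d,d) for o,d in rays); b=sum((np.eye(3)-np.outer(d,d))@o for o,d in rays)
    return np.linalg.solve(A,b)
def pix(c,T,p):
    q=np.linalg.inv(T)@np.r_[p,1]; s=q[:2]/q[2]; s=s*(1+c['k1']*(s@s)); K=np.array(c['K']); return [K[1,1]*s[1]+K[1,2],K[0,0]*s[0]+K[0,2]]
def wristT(c,o):
    T=np.eye(4);T[:3,:3]=R.from_quat(o['tool_rot']).as_matrix();T[:3,3]=o['position'];return T@np.array(c['hand_eye'])
def save(n,f): cv2.imwrite('pics/'+n+'.png',cv2.cvtColor(f,cv2.COLOR_RGB2BGR))
E
cat > a.py <<'E'
from h import *
np.set_printoptions(precision=4,suppress=True)
for n in ['scene','top']:
    c=vision.camera(n); save(n,c['frame']); T=np.array(c['cam_to_world'])
    print(n,T[:3,3],T[:3,2],c['K'][0][0],c['k1'])
    for l in ['drill_chuck','live_centre','collet_chuck','die_holder','pot_chuck','wooden_rack','steel_rack']:
        for r in vision.look_for(n,l):
            o,d=ray(c,T,r['point']); print(l,round(r['conf'],2),np.round(r['point']),atz(o,d,.1))
o=robot.get_obs(); print(o['time'],o['position'],R.from_quat(o['tool_rot']).as_matrix(),o['grip_width'])
E
python3 a.py
```

```text
pics
scene [-0.3535  0.6802  0.6726] [ 0.6971 -0.5407 -0.4709] 463.20607405129846 -0.05280923094684691
drill_chuck 0.56 [214. 249.] [0.5087 0.2357 0.1   ]
live_centre 0.93 [182. 292.] [0.5809 0.0576 0.1   ]
live_centre 0.8 [203. 314.] [0.4477 0.0847 0.1   ]
live_centre 0.55 [192. 265.] [0.5782 0.1465 0.1   ]
collet_chuck 0.69 [213. 280.] [0.4649 0.176  0.1   ]
pot_chuck 0.56 [251. 252.] [0.3737 0.308  0.1   ]
wooden_rack 0.95 [238. 266.] [0.3965 0.2586 0.1   ]
steel_rack 0.77 [197. 364.] [ 0.3908 -0.0302  0.1   ]
steel_rack 0.61 [247. 252.] [0.387  0.2995 0.1   ]
top [0.4483 0.0137 1.3385] [ 0.0532 -0.0224 -0.9983] 407.71980196448806 -0.0893756622301306
drill_chuck 0.71 [203. 234.] [0.4772 0.2629 0.1   ]
live_centre 0.64 [167. 271.] [0.5844 0.148  0.1   ]
live_centre 0.64 [156. 310.] [0.6142 0.0271 0.1   ]
live_centre 0.5 [215. 285.] [0.4382 0.1081 0.1   ]
collet_chuck 0.66 [207. 261.] [0.4621 0.1801 0.1   ]
die_holder 0.75 [210. 210.] [0.4589 0.3338 0.1   ]
die_holder 0.75 [208. 274.] [0.4584 0.1398 0.1   ]
die_holder 0.69 [209. 260.] [0.4582 0.1817 0.1   ]
pot_chuck 0.38 [208. 248.] [0.4622 0.219  0.1   ]
wooden_rack 0.71 [207. 253.] [0.4636 0.2026 0.1   ]
steel_rack 0.64 [202. 392.] [ 0.4671 -0.2184  0.1   ]
0.8 [ 0.146  -0.6077  0.2306] [[ 0.9723  0.2336 -0.    ]
 [ 0.2336 -0.9723  0.    ]
 [-0.     -0.     -1.    ]] 0.08727673121710719
```

View pics/scene.png

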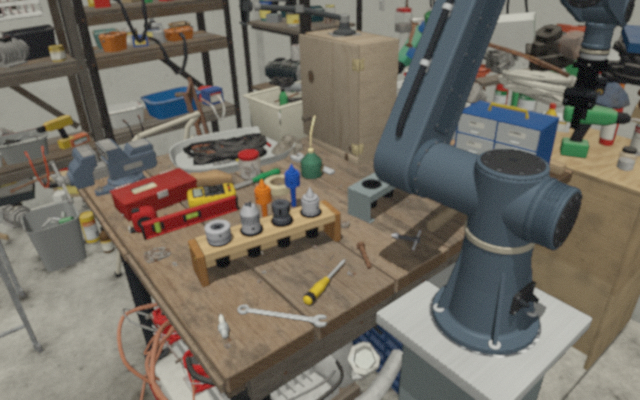

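View pics/top.png

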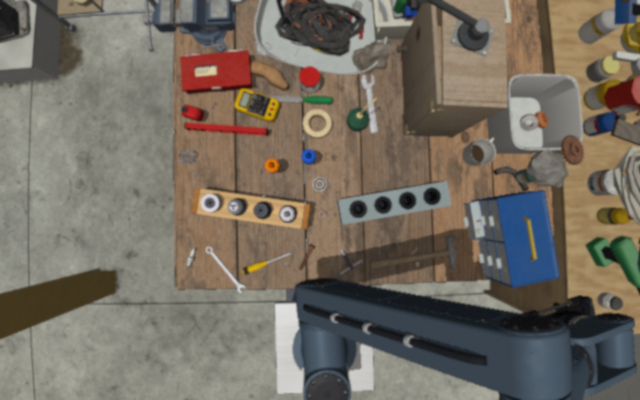

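The scene view shows the wooden rack with tools at (217,230), (250,217), (282,212) and (311,203). The orange look-alike is at (264,196) and the blue one at (292,183), both standing behind the rack. The top view shows wooden pots at columns 210/236/263/288 and rows 203/207/210/214, and empty steel pots at (358,209), (382,205), (407,200) and (432,196). The cabinet is at right rear and the blue drawer box is right of the steel rack.

Candidates for live_centre are the steel one in the rack at scene (311,203), the orange one (264,196) and the blue one (292,183). I choose the steel one and will check it in a close crop.

```bash
cat > b.py <<'E'
from h import *
np.set_printoptions(precision=4,suppress=True)
c=vision.camera('scene'); f=c['frame']; s=cv2.resize(f[160:290,180:350],None,fx=4,fy=4,interpolation=cv2.INTER_CUBIC)
c=vision.camera('top'); T=np.array(c['cam_to_world']); g=c['frame']
s2=cv2.resize(g[180:240,180:460],None,fx=2.42,fy=2.42,interpolation=cv2.INTER_CUBIC)[:, :680]
save('crop1',np.vstack([s[:440],s2]))
for p in [(209,358),(205,382),(200,407),(196,432)]:
    print(atz(*ray(c,T,p),.088))
for p,z in zip([(203,210),(207,236),(210,263),(214,288)],[.122,.14,.135,.14]): print(atz(*ray(c,T,p),z))
E
python3 b.py
```

```text
Traceback (most recent call last):
  File "b.py", line 6, in <module>
    save('crop1',np.vstack([s[:440],s2]))
                 ~~~~~~~~~^^^^^^^^^^^^^^
ValueError: all the input array dimensions except for the concatenation axis must match exactly, but along dimension 1, the array at index 0 has size 680 and the array at index 1 has size 678
```

```bash
sed -i 's/fx=2.42,fy=2.42/fx=2.43,fy=2.43/' b.py; python3 b.py
```

```text
[ 0.4496 -0.116   0.088 ]
[ 0.4598 -0.1906  0.088 ]
[ 0.4731 -0.269   0.088 ]
[ 0.4834 -0.3481  0.088 ]
[0.4788 0.3291 0.122 ]
[0.4647 0.2477 0.14  ]
[0.4539 0.1691 0.135 ]
[0.4403 0.0954 0.14  ]
```

View pics/crop1.png

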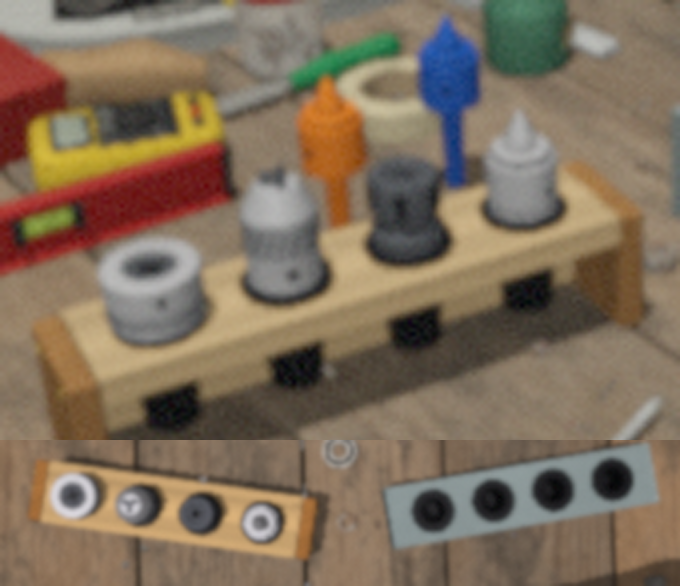

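The crop shows, left to right, the die holder (152,290), drill chuck (285,240), collet chuck (405,210) and steel live centre (522,170). The orange (330,140) and blue (447,80) look-alikes are off the rack. I'll work right to left so that no tool is carried over another. First I raise and turn the gripper.

```bash
cat > go.py <<'E'
# usage: go.py x y z yawdeg(tool y axis world angle) -> fractions from the commanded(=measured) pose
from h import *; import sys
x,y,z,a=map(float,sys.argv[1:5]); o=robot.get_obs(); M=R.from_quat(o['tool_rot']).as_matrix()
d=M.T@(np.array([x,y,z])-o['position']); cur=np.degrees(np.arctan2(M[1,1],M[0,1]))
t=-((a-cur+180)%360-180)
print('frac',np.round(np.r_[d/.3,t/360],4),'mm',np.round(d*1e3,1),'turn',round(t,2),'t',o['time'],'q',np.round(o['q'],2),'F',np.round(o['ft_force'],1))
E
python3 -m handwheel '[[0,0,-0.13,-0.019],[0,0,-0.26,-0.038],[0,0,-0.39,-0.057],[0,0,-0.52,-0.076],[0,0,-0.63,-0.095],[0,0,-0.63,-0.114],[0,0,-0.63,-0.133],[0,0,-0.63,-0.152],[0,0,-0.63,-0.171],[0,0,-0.63,-0.187],[0,0,-0.63,-0.187]]' 100; python3 go.py .40 -.36 .42 -9.3
```

```text
time: 1.92
position: [0.146, -0.6076, 0.4195]
tool_rot: [0.761, 0.649, 0.0, -0.0]
ft_force: [-0.7, 0.6, -0.1]
grip_width: 0.0869
grip_force: 0.0
frac [ 9.484e-01  7.059e-01 -1.600e-03  6.000e-04] mm [284.5 211.8  -0.5] turn 0.22 t 1.9167 q [-1.51  0.38  1.16 -0.    1.6  -1.36] F [-0.7  0.6 -0.1]
```

```bash
python3 -m handwheel '[[0.09,0.07,0,0],[0.19,0.14,0,0],[0.285,0.21,0,0],[0.38,0.28,0,0],[0.475,0.35,0,0],[0.57,0.42,0,0],[0.665,0.49,0,0],[0.76,0.56,0,0],[0.855,0.63,0,0],[0.95,0.70,0,0],[0.95,0.70,0,0],[0.95,0.70,0,0]]'
python3 -m handwheel '[[0.09,0.01,0,0],[0.19,0.02,0,0],[0.28,0.02,0,0],[0.38,0.03,0,0],[0.47,0.04,0,0],[0.57,0.05,0,0],[0.66,0.05,-0.05,0],[0.76,0.05,-0.1,0],[0.85,0.05,-0.1,0],[0.95,0.05,-0.1,0],[0.95,0.05,-0.1,0]]'; python3 go.py .44 .1 .33 -9.3
python3 - <<'E'
from h import *
o=robot.get_obs();c=vision.camera('wrist');print(c['hand_eye'],c['K'],c['k1']);save('w1',c['frame'])
E
```

```text
time: 2.92
position: [0.3998, -0.3583, 0.4197]
tool_rot: [0.761, 0.649, -0.0, 0.0]
ft_force: [0.3, -0.1, -0.5]
grip_width: 0.0868
grip_force: 0.0
time: 3.83
position: [0.4589, -0.0778, 0.4502]
tool_rot: [0.761, 0.649, 0.001, -0.0]
ft_force: [-0.0, 0.3, -0.4]
grip_width: 0.0872
grip_force: 0.0
frac [ 0.5745 -0.1562  0.4017  0.0006] mm [172.3 -46.9 120.5] turn 0.21 t 3.8333 q [-0.41  0.1   1.46  0.    1.58 -0.25] F [-0.   0.3 -0.4]
[[ 5.37767308e-04 -9.65897563e-01 -2.58923943e-01  7.08542742e-02]
 [ 9.99999810e-01  5.97867133e-04 -1.53370139e-04  9.98116750e-05]
 [ 3.02941959e-04 -2.58923811e-01  9.65897701e-01 -1.53506726e-01]
 [ 0.00000000e+00  0.00000000e+00  0.00000000e+00  1.00000000e+00]] [[356.65436973   0.         318.04953994]
 [  0.         356.65436973 193.42559123]
 [  0.           0.           1.        ]] -0.06215076873494424
```

View pics/w1.png

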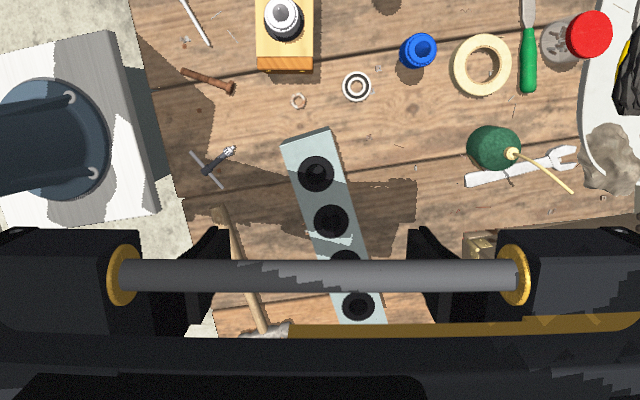

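The wrist view shows the blue look-alike (418,50), the live centre in the wooden rack (283,18), and steel pots at (316,173), (331,221), (345,262) and (358,306). I'll go to where all the steel pots show, then to the wooden rack.

```bash
cat > snap.py <<'E'
from h import *; import sys,pickle
o=robot.get_obs();c=vision.camera('wrist');T=wristT(c,o);n=sys.argv[1]
pickle.dump((c,T),open(n+'.pkl','wb')); save(n,c['frame'])
pts=dict(s=[(.4496,-.116,.088),(.4598,-.1906,.088),(.4731,-.269,.088),(.4834,-.3481,.088)],w=[(.4788,.3291,.122),(.4647,.2477,.159),(.4539,.1691,.135),(.4403,.0954,.154)])
for p in pts[n[0]]: print(np.round(pix(c,T,np.array(p))))
E
python3 -m handwheel '[[-0.08,0,0,0],[-0.16,0.01,0,0],[-0.26,0.02,0,0],[-0.36,0.03,0,0],[-0.46,0.05,0,0],[-0.56,0.07,0,0],[-0.64,0.08,0,0],[-0.7,0.1,0,0],[-0.7,0.1,0,0],[-0.7,0.1,0,0],[-0.7,0.1,0,0]]'; python3 snap.py s1
python3 -m handwheel '[[0.1,0,0.05,0],[0.2,0,0.1,0],[0.27,0,0.15,0],[0.3,0,0.2,0],[0.3,0,0.2,0],[0.3,0,0.2,0],[0.3,0,0.2,0]]'; python3 snap.py s2
python3 -m handwheel '[[0.1,-0.02,0,0],[0.2,-0.03,0,0],[0.3,-0.05,0,0],[0.4,-0.07,0,0],[0.5,-0.1,0,0],[0.6,-0.12,0,0],[0.7,-0.15,0,0],[0.8,-0.17,0,0],[0.9,-0.18,0,0],[0.97,-0.19,0,0],[0.97,-0.19,0,0],[0.97,-0.19,0,0],[0.97,-0.19,0,0]]'; python3 snap.py w2; python3 go.py .45 .1 .42 -9.3
```

```text
time: 4.8
position: [0.4544, -0.2934, 0.4492]
tool_rot: [0.762, 0.647, -0.0, -0.001]
ft_force: [1.0, -0.2, -0.1]
grip_width: 0.0871
grip_force: 0.0
[ 20. 294.]
[ 75. 310.]
[130. 329.]
[182. 344.]
time: 5.43
position: [0.4699, -0.2045, 0.3908]
tool_rot: [0.761, 0.648, 0.0, 0.001]
ft_force: [0.0, -0.3, 0.2]
grip_width: 0.0868
grip_force: 0.0
[ 87. 290.]
[145. 308.]
[202. 328.]
[254. 344.]
time: 6.57
position: [0.4602, 0.0913, 0.3902]
tool_rot: [0.762, 0.648, 0.0, 0.001]
ft_force: [0.7, 0.4, -0.2]
grip_width: 0.0871
grip_force: 0.0
[-62. 299.]
[ 12. 297.]
[ 94. 301.]
[163. 299.]
frac [ 2.370e-02 -3.800e-02 -1.001e-01  1.000e-04] mm [  7.1 -11.4 -30. ] turn 0.04 t 6.6167 q [-0.04  0.14  1.57 -0.    1.43  0.12] F [-0.1  0.6  0.3]
```

View pics/s1.png

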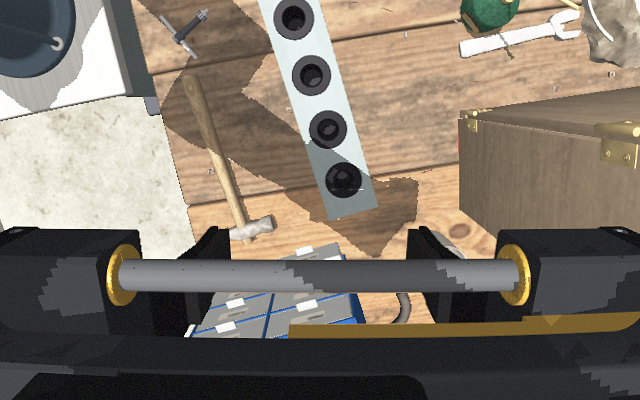

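View pics/w2.png

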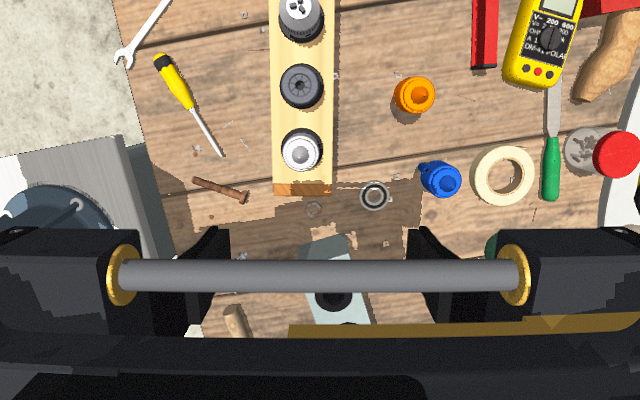

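s1 shows all four steel rims, at (293,18), (311,75), (328,129) and (343,180). That matches the projections from the top view to about 2 px. w2 shows the drill chuck (300,15), collet chuck (301,86) and live centre (302,150) in the wooden rack. Next I fit the steel rack and get a second view of the wooden rack.

```bash
python3 -m handwheel '[[0.1,0,0,0],[0.2,0,0,0],[0.3,0,0,0],[0.35,0,0,0],[0.4,0,0,0],[0.4,0,0,0],[0.4,0,0,0]]'; python3 snap.py w3
cat > fit.py <<'E'
from h import *; import pickle
from scipy.optimize import least_squares
np.set_printoptions(precision=4,suppress=True)
rough=[(.4496,-.116,.088),(.4598,-.1906,.088),(.4731,-.269,.088),(.4834,-.3481,.088)]
obs=[]
for n in ['s1','s2']:
    c,T=pickle.load(open(n+'.pkl','rb')); g=cv2.GaussianBlur(cv2.cvtColor(c['frame'],cv2.COLOR_RGB2GRAY),(3,3),0)
    for i,p in enumerate(rough):
        r,cc=pix(c,T,np.array(p)); 
        if r<24 and n=='s1' or r>225: pass
        m=(g<62).astype(np.uint8); L,lab,st,ce=cv2.connectedComponentsWithStats(m)
        k=np.argmin([np.hypot(ce[j][0]-cc,ce[j][1]-r)+(1e3 if st[j][4]<150 else 0) for j in range(L)])
        ct=max(cv2.findContours((lab==k).astype(np.uint8),cv2.RETR_EXTERNAL,cv2.CHAIN_APPROX_NONE)[0],key=len)
        e=cv2.fitEllipse(cv2.convexHull(ct)); print(n,i,np.round([r,cc]),np.round(e[0][::-1],1),np.round(e[1],1))
        if abs(e[0][1]-r)<6 and abs(e[0][0]-cc)<6 and max(e[1])/min(e[1])<1.25: obs.append((c,T,i,e[0][::-1]))
def res(v):
    a=v[3];out=[]
    for c,T,i,p in obs:
        y=[.117,.039,-.039,-.117][i]; out+=list(np.array(pix(c,T,np.array([v[0]-np.sin(a)*y,v[1]+np.cos(a)*y,v[2]])))-p)
    return out
s=least_squares(res,[.466,-.23,.088,.14],loss='soft_l1'); print('steel x y z yaw',s.x[:3],np.degrees(s.x[3])); print(np.round(s.fun,1))
for y in [.117,.039,-.039,-.117]: print(s.x[0]-np.sin(s.x[3])*y,s.x[1]+np.cos(s.x[3])*y)
E
python3 fit.py
```

```text
time: 7.2
position: [0.4792, 0.2099, 0.3894]
tool_rot: [0.762, 0.648, -0.0, 0.0]
ft_force: [-0.4, 0.3, -1.0]
grip_width: 0.0868
grip_force: 0.0
[ 55. 301.]
[133. 299.]
[198. 303.]
[263. 301.]
s1 0 [ 20. 294.] [ 17.7 293.2] [23.5 24.8]
s1 1 [ 75. 310.] [ 75.2 310.9] [23.  23.8]
s1 2 [130. 329.] [129.4 327.7] [23.4 23.7]
s1 3 [182. 344.] [179.7 343.1] [34.7 35.6]
s2 0 [ 87. 290.] [ 84.9 289.6] [25.7 26.8]
s2 1 [145. 308.] [149.1 309.3] [32.7 38.2]
s2 2 [202. 328.] [200.3 326.6] [38.4 39.6]
s2 3 [254. 344.] [248.5 323.1] [31.5 85.6]
steel x y z yaw [ 0.4664 -0.2295  0.0869] 8.279707409627127
[ 0.3  0.1  0.1  0.1 -0.1 -0.1  0.3  0.1  0.   0.  -4.  -0.3  0.5  0.1]
0.44959266841955914 -0.11372944610874611
0.46082511529062914 -0.19091644072110675
0.4720575621616992 -0.26810343533346737
0.4832900090327692 -0.34529042994582804
```

View pics/w3.png

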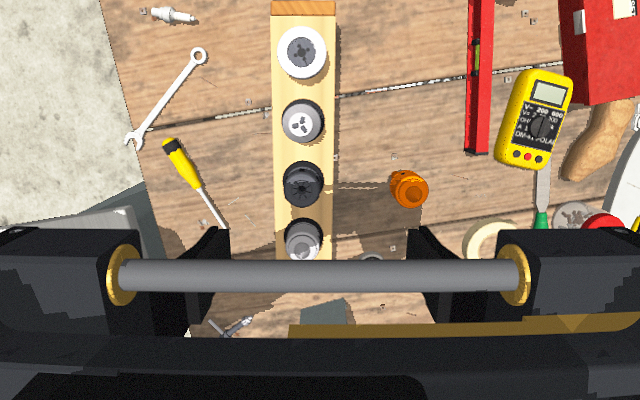

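```bash
python3 - <<'E'
import cv2,numpy as np
def cr(n,r,c): 
    f=cv2.imread(f'pics/{n}.png'); f=cv2.copyMakeBorder(f,40,40,40,40,cv2.BORDER_CONSTANT)
    k=cv2.resize(f[r+40-30:r+40+30,c+40-33:c+40+33],None,fx=4,fy=4,interpolation=cv2.INTER_NEAREST)
    for i in range(0,66,10): cv2.line(k,(i*4,0),(i*4,6),(0,255,0),1)
    for i in range(0,60,10): cv2.line(k,(0,i*4),(6,i*4),(0,255,0),1)
    return k
cv2.imwrite('pics/m1.png',np.vstack([np.hstack([cr('w3',51,302),cr('w3',122,302),cr('w3',186,302)]),np.hstack([cr('w2',86,301),cr('w2',150,301),cr('w2',18,301)])]))
E
```

```text
(no output)
```

View pics/m1.png

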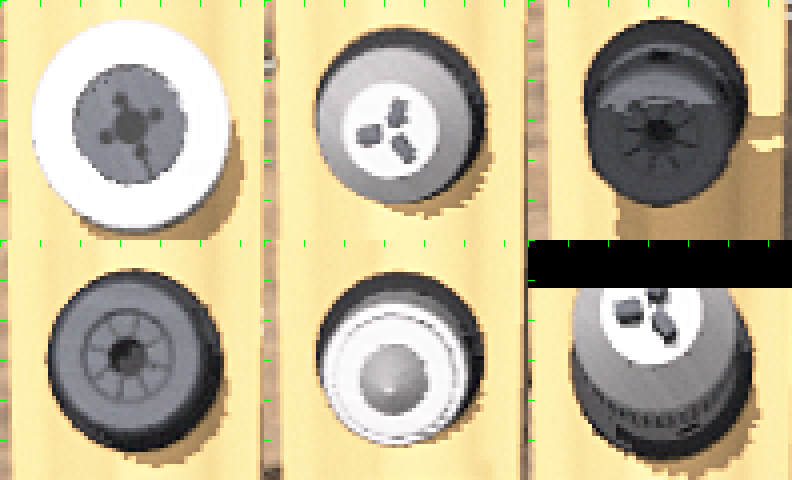

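In the montage, the die's centre hole reads (w3: 301.0, 51.5), the drill chuck's white face (w3: 300, 124.4), the collet hole (w3: 301.2, 187.8; w2: 299, 84.8) and the live centre's cone (w2: 300, 154.5).

```bash
python3 - <<'E'
from h import *; import pickle
from scipy.optimize import least_squares
np.set_printoptions(precision=4,suppress=True)
V={n:pickle.load(open(n+'.pkl','rb')) for n in ['w2','w3']}
print('collet tri',tri([ray(*V['w2'],(84.75,299)),ray(*V['w3'],(187.75,301.25))]))
ob=[('w3',0,.034,(51.5,301)),('w3',1,.067,(124.4,300.1)),('w3',2,.047,(187.75,301.25)),('w2',2,.047,(84.75,299)),('w2',3,.05,(154.5,300))]
def res(v):
    out=[]
    for n,i,h,p in ob:
        y=[.117,.039,-.039,-.117][i]; a=v[3]
        out+=list(np.array(pix(*V[n],np.array([v[0]-np.sin(a)*y,v[1]+np.cos(a)*y,v[2]+h])))-p)
    return out
s=least_squares(res,[.46,.21,.088,-.16],loss='soft_l1'); print(s.x,np.degrees(s.x[3])); print(np.round(np.array(s.fun).reshape(-1,2),1))
for y in [.117,.039,-.039,-.117]: print(s.x[0]-np.sin(s.x[3])*y,s.x[1]+np.cos(s.x[3])*y)
E
python3 go.py .4395 .0945 .155 -9.3
```

```text
collet tri [0.4533 0.1792 0.1244]
[ 0.4602  0.2176  0.0819 -0.1657] -9.496282447401
[[ 0.6 -0. ]
 [-0.6 -0.2]
 [ 0.9 -0.1]
 [-0.2  0.5]
 [-0.4 -0.2]]
0.47949619487071843 0.33301545317493914
0.46662747314883923 0.25608434112497047
0.4537587514269601 0.1791532290750018
0.4408900297050809 0.10222211702503313
frac [-3.989e-01 -6.840e-02  7.820e-01  2.000e-04] mm [-119.7  -20.5  234.6] turn 0.06 t 7.25 q [ 0.2   0.23  1.46 -0.    1.45  0.36] F [-0.6 -0.8 -0.2]
```

The fit is consistent: height is within 6 mm and x residuals are under 1 px. Going to the live centre.

```bash
python3 -m handwheel '[[-0.1,-0.02,0,0],[-0.2,-0.04,0,0],[-0.3,-0.05,0.1,0],[-0.38,-0.06,0.2,0],[-0.38,-0.06,0.3,0],[-0.38,-0.06,0.4,0],[-0.38,-0.06,0.5,0],[-0.38,-0.06,0.58,0],[-0.38,-0.06,0.63,0],[-0.38,-0.06,0.63,0],[-0.38,-0.06,0.63,0]]'; python3 go.py .4405 .100 .101 -9.5; python3 snap.py w4
```

```text
time: 8.17
position: [0.4425, 0.1, 0.2004]
tool_rot: [0.762, 0.648, -0.001, -0.0]
ft_force: [-0.1, 0.6, 0.1]
grip_width: 0.0871
grip_force: 0.0
frac [-0.0009 -0.0062  0.3313  0.0006] mm [-0.3 -1.8 99.4] turn 0.23 t 8.1667 q [-0.02  0.35  1.88 -0.    0.92  0.14] F [-0.1  0.6  0.1]
[-192.  316.]
[-65. 314.]
[100. 318.]
[229. 316.]
```

View pics/w4.png

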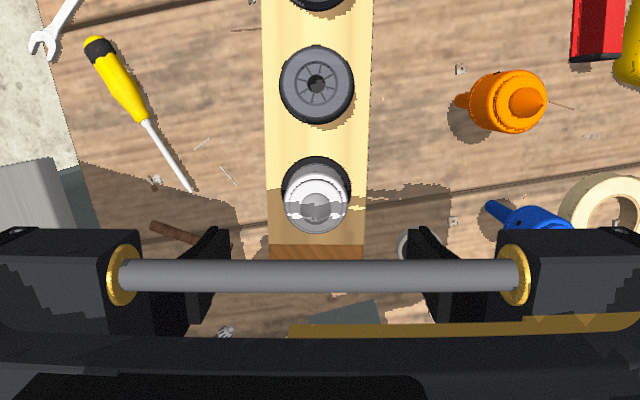

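w4 shows the live centre's cone at (316,207) and the collet hole at (317,84), both centred between the fingers.

```bash
python3 - <<'E'
from h import *; import pickle
V={n:pickle.load(open(n+'.pkl','rb')) for n in ['w2','w3','w4']}
print(tri([ray(*V['w2'],(84.75,299)),ray(*V['w3'],(187.75,301.25)),ray(*V['w4'],(84,317))]))
print('live',tri([ray(*V['w2'],(154.5,300)),ray(*V['w4'],(207,316))]))
for z in (.13,.138,.145): print(z,atz(*ray(*V['w4'],(207,316)),z),atz(*ray(*V['w2'],(154.5,300)),z))
print(atz(*ray(*V['w4'],(84,317)),.135))
E
```

```text
[0.45373007 0.17893656 0.12439901]
live [0.44104039 0.10119315 0.12823307]
0.13 [0.44141394 0.10176626 0.13      ] [0.44089863 0.1014182  0.13      ]
0.138 [0.44187415 0.10420237 0.138     ] [0.44148968 0.10257853 0.138     ]
0.145 [0.44227683 0.10633396 0.145     ] [0.44200685 0.10359382 0.145     ]
[0.45457997 0.17809661 0.135     ]
```

```bash
python3 -m handwheel '[[0.005,-0.005,0.08,0],[0.005,-0.005,0.16,0],[0.005,-0.005,0.22,0],[0.005,-0.005,0.27,0],[0.005,-0.005,0.3,0],[0.005,-0.005,0.32,0],[0.005,-0.005,0.33,0],[0.005,-0.005,0.33,0],[0.005,-0.005,0.33,0]]' && python3 -m handwheel '[[0,0,0,0],[0,0,0,0],[0,0,0,0],[0,0,0,0],[0,0,0,0],[0,0,0,0],[0,0,0,0],[0,0,0,0],[0,0,0,0],[0,0,0,0]]' 0 40
```

```text
time: 8.97
position: [0.4422, 0.1028, 0.1023]
tool_rot: [0.761, 0.648, 0.001, 0.001]
ft_force: [0.1, -0.8, -0.2]
grip_width: 0.0869
grip_force: 0.0
time: 9.8
position: [0.4414, 0.1028, 0.1015]
tool_rot: [0.761, 0.648, -0.0, -0.0]
ft_force: [-0.8, -0.6, 0.3]
grip_width: 0.0432
grip_force: 40.0
```

Gripped at 43 mm (body 44 mm). Lift and check.

```bash
python3 -m handwheel '[[0,0,-0.02,0],[0,0,-0.06,0],[0,0,-0.12,0],[0,0,-0.18,0],[0,0,-0.24,0],[0,0,-0.3,0],[0,0,-0.35,0],[0,0,-0.38,0],[0,0,-0.39,0],[0,0,-0.39,0],[0,0,-0.39,0]]' && python3 go.py .4833 -.3453 .218 8.28
```

```text
time: 10.72
position: [0.4409, 0.1028, 0.2181]
tool_rot: [0.761, 0.648, -0.0, -0.0]
ft_force: [-0.8, -0.2, -3.4]
grip_width: 0.0432
grip_force: 40.0
frac [-1.452e+00  3.777e-01  2.000e-04 -4.850e-02] mm [-4.356e+02  1.133e+02  1.000e-01] turn -17.45 t 10.7167 q [-0.02  0.32  1.86 -0.    0.96  0.14] F [-0.8 -0.2 -3.4]
```

```bash
python3 -m handwheel '[[-0.03,0.01,0,-0.003],[-0.09,0.02,0,-0.008],[-0.18,0.05,0,-0.014],[-0.28,0.07,0,-0.02],[-0.38,0.1,0,-0.026],[-0.48,0.125,0,-0.032],[-0.58,0.15,0,-0.038],[-0.68,0.175,0,-0.044],[-0.78,0.2,0,-0.0485],[-0.86,0.22,0,-0.0485],[-0.9,0.235,0,-0.0485],[-0.9,0.235,0,-0.0485],[-0.9,0.235,0,-0.0485]]' && python3 go.py .4833 -.3453 .218 8.28
```

```text
time: 11.8
position: [0.4674, -0.1745, 0.2175]
tool_rot: [0.655, 0.756, 0.0, -0.002]
ft_force: [-0.3, 0.3, -3.5]
grip_width: 0.0432
grip_force: 40.0
frac [-5.712e-01 -2.870e-02 -3.100e-03 -2.000e-04] mm [-171.3   -8.6   -0.9] turn -0.08 t 11.8 q [-0.58  0.38  1.76  0.    1.01 -0.73] F [-0.3  0.3 -3.5]
```

```bash
python3 -m handwheel '[[-0.04,0,0,0],[-0.12,-0.005,0,0],[-0.22,-0.01,0,0],[-0.32,-0.015,0,0],[-0.42,-0.02,0,0],[-0.5,-0.025,0,0],[-0.55,-0.028,0,0],[-0.571,-0.028,0,0],[-0.571,-0.028,0,0],[-0.571,-0.028,0,0],[-0.571,-0.028,0,0]]' && python3 go.py .4833 -.3453 .1015 8.28; python3 snap.py s5
```

```text
time: 12.72
position: [0.4841, -0.3435, 0.2182]
tool_rot: [0.654, 0.757, 0.0, -0.001]
ft_force: [-0.2, 0.3, -2.4]
grip_width: 0.0432
grip_force: 40.0
frac [-6.400e-03 -3.200e-03  3.891e-01  3.000e-04] mm [ -1.9  -1.  116.7] turn 0.09 t 12.7167 q [-0.81  0.5   1.53  0.    1.12 -0.95] F [-0.2  0.3 -2.4]
[-133.  317.]
[-19. 316.]
[ 93. 318.]
[193. 316.]
```

View pics/s5.png

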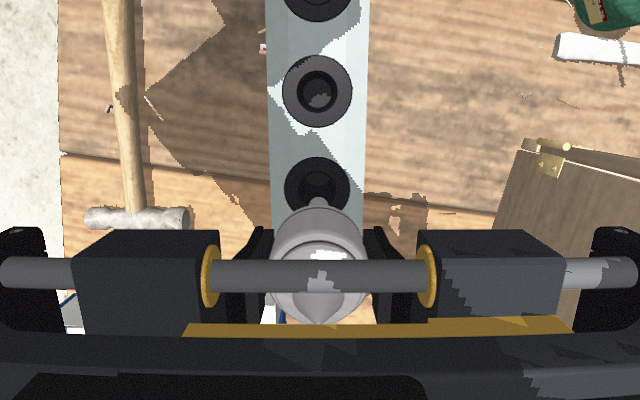

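Pot 4's mouth is at (317,188) with the shank end (318,200) in front of it, aligned across the row, and pot 3 is at (316,91). Lowering.

```bash
python3 -m handwheel '[[-0.006,-0.003,0.02,0],[-0.006,-0.003,0.05,0],[-0.006,-0.003,0.08,0],[-0.006,-0.003,0.11,0],[-0.006,-0.003,0.14,0],[-0.006,-0.003,0.16,0],[-0.006,-0.003,0.18,0],[-0.006,-0.003,0.2,0],[-0.006,-0.003,0.2,0]]' && python3 go.py .4833 -.3453 .1015 8.28
```

```text
time: 13.52
position: [0.4833, -0.3471, 0.1571]
tool_rot: [0.654, 0.756, 0.0, -0.001]
ft_force: [0.3, 0.2, -3.0]
grip_width: 0.0435
grip_force: 40.0
frac [0.0055 0.0012 0.1852 0.    ] mm [ 1.6  0.4 55.6] turn 0.0 t 13.5167 q [-0.81  0.58  1.58  0.    0.99 -0.96] F [ 0.3  0.2 -3. ]
```

```bash
python3 -m handwheel '[[0.003,0,0.02,0],[0.003,0,0.05,0],[0.003,0,0.08,0],[0.003,0,0.1,0],[0.003,0,0.12,0],[0.003,0,0.14,0],[0.003,0,0.155,0],[0.003,0,0.165,0],[0.003,0,0.17,0],[0.003,0,0.175,0],[0.003,0,0.175,0]]' && python3 -m handwheel '[[0,0,0.003,0],[0,0,0.006,0],[0,0,0.01,0],[0,0,0.01,0],[0,0,0.01,0]]'
```

```text
time: 14.43
position: [0.4838, -0.3468, 0.106]
tool_rot: [0.654, 0.756, -0.0, 0.0]
ft_force: [-0.1, 0.0, -2.8]
grip_width: 0.0432
grip_force: 40.0
time: 14.85
position: [0.4837, -0.3467, 0.1031]
tool_rot: [0.654, 0.756, -0.0, -0.0]
ft_force: [0.2, 1.2, -4.1]
grip_width: 0.0435
grip_force: 40.0
```

```bash
for i in 1 ; do python3 -m handwheel '[[0,0,0.003,0],[0,0,0.005,0],[0,0,0.006,0],[0,0,0.006,0],[0,0,0.006,0]]'; done; python3 -m handwheel '[[0,0,0.003,0],[0,0,0.003,0],[0,0,0.003,0]]'
```

```text
time: 15.27
position: [0.4838, -0.3468, 0.1016]
tool_rot: [0.654, 0.756, -0.0, 0.0]
ft_force: [-0.6, 0.5, 0.8]
grip_width: 0.0433
grip_force: 40.0
time: 15.52
position: [0.4838, -0.3468, 0.1015]
tool_rot: [0.654, 0.756, -0.0, 0.0]
ft_force: [-1.7, 2.6, 5.9]
grip_width: 0.0431
grip_force: 40.0
```

Seated (force turned to +5.9 N at the expected height). Release and go to the collet chuck.

```bash
python3 -m handwheel '[[0,0,0,0],[0,0,0,0],[0,0,0,0],[0,0,0,0],[0,0,0,0],[0,0,0,0],[0,0,-0.05,0],[0,0,-0.12,0],[0,0,-0.24,0],[0,0,-0.33,0],[0,0,-0.37,0],[0,0,-0.37,0],[0,0,-0.37,0]]' 100 && python3 go.py .4537 .179 .215 -9.5
```

```text
time: 16.6
position: [0.4838, -0.3468, 0.2117]
tool_rot: [0.654, 0.756, -0.0, 0.001]
ft_force: [-0.4, 0.1, -0.8]
grip_width: 0.0872
grip_force: 0.0
frac [ 1.7488  0.1534 -0.0126  0.0494] mm [524.6  46.   -3.8] turn 17.79 t 16.6 q [-0.81  0.51  1.53 -0.    1.1  -0.95] F [-0.4  0.1 -0.8]
```

```bash
python3 snap.py s6; python3 -m handwheel '[[0.05,0,0,0.003],[0.15,0.01,0,0.01],[0.26,0.02,0,0.017],[0.37,0.03,0,0.024],[0.48,0.04,0,0.031],[0.59,0.05,0,0.038],[0.7,0.06,0,0.045],[0.81,0.07,0,0.0494],[0.92,0.08,0,0.0494],[0.97,0.085,0,0.0494],[0.97,0.085,0,0.0494],[0.97,0.085,0,0.0494]]' && python3 go.py .4537 .179 .215 -9.5
```

```text
[-145.  317.]
[-28. 316.]
[ 88. 319.]
[191. 317.]
time: 17.65
position: [0.4661, -0.0542, 0.2101]
tool_rot: [0.762, 0.647, -0.001, -0.001]
ft_force: [1.0, -0.3, 0.6]
grip_width: 0.0872
grip_force: 0.0
frac [ 7.604e-01 -1.674e-01 -1.580e-02  4.000e-04] mm [228.1 -50.2  -4.7] turn 0.13 t 17.65 q [-0.35  0.35  1.83 -0.    0.96 -0.19] F [ 1.  -0.3  0.6]
```

View pics/s6.png

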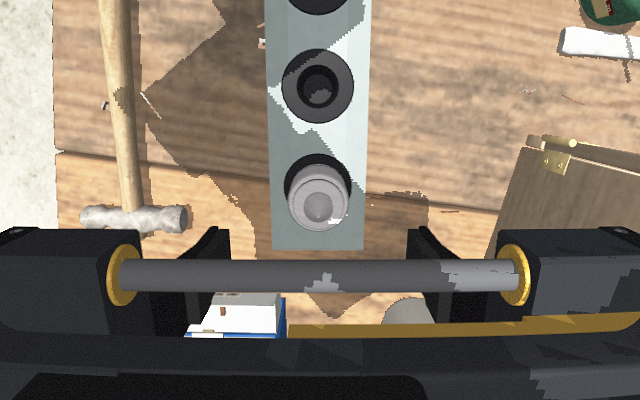

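The live centre stands upright, seated in steel pot 4 at (318,200). Continuing to the collet chuck.

```bash
python3 -m handwheel '[[0.05,-0.01,0,0],[0.15,-0.03,0,0],[0.26,-0.055,0,0],[0.37,-0.08,0,0],[0.48,-0.1,0,0],[0.59,-0.13,0,0],[0.69,-0.15,0,0],[0.74,-0.165,0,0],[0.76,-0.167,0,0],[0.76,-0.167,0,0],[0.76,-0.167,0,0],[0.76,-0.167,0,0]]' && python3 go.py .4537 .179 .1115 -9.5
```

```text
time: 18.65
position: [0.4556, 0.1766, 0.211]
tool_rot: [0.764, 0.645, -0.0, 0.0]
ft_force: [0.4, 0.4, -0.6]
grip_width: 0.0866
grip_force: 0.0
frac [ 7.200e-03 -7.600e-03  3.318e-01 -3.000e-04] mm [ 2.2 -2.3 99.5] turn -0.1 t 18.65 q [ 0.14  0.37  1.79 -0.    0.98  0.31] F [ 0.4  0.4 -0.6]
```

```bash
python3 -m handwheel '[[0.006,-0.006,0.08,0],[0.006,-0.006,0.16,0],[0.006,-0.006,0.22,0],[0.006,-0.006,0.27,0],[0.006,-0.006,0.3,0],[0.006,-0.006,0.32,0],[0.006,-0.006,0.332,0],[0.006,-0.006,0.332,0],[0.006,-0.006,0.332,0]]' && python3 -m handwheel '[[0,0,0,0],[0,0,0,0],[0,0,0,0],[0,0,0,0],[0,0,0,0],[0,0,0,0],[0,0,0,0],[0,0,0,0],[0,0,0,0],[0,0,0,0]]' 0 40; python3 -m handwheel '[[0,0,-0.02,0],[0,0,-0.06,0],[0,0,-0.12,0],[0,0,-0.18,0],[0,0,-0.24,0],[0,0,-0.3,0],[0,0,-0.35,0],[0,0,-0.38,0],[0,0,-0.39,0],[0,0,-0.39,0],[0,0,-0.39,0]]' && python3 go.py .472 -.268 .228 8.28
```

```text
time: 19.4
position: [0.4542, 0.18, 0.1122]
tool_rot: [0.763, 0.646, 0.0, 0.0]
ft_force: [0.6, -0.0, -0.6]
grip_width: 0.0871
grip_force: 0.0
time: 20.23
position: [0.454, 0.1802, 0.1118]
tool_rot: [0.763, 0.646, 0.0, 0.0]
ft_force: [-0.1, 0.2, 0.9]
grip_width: 0.0429
grip_force: 40.0
time: 21.15
position: [0.453, 0.18, 0.228]
tool_rot: [0.763, 0.646, -0.001, -0.0]
ft_force: [-0.2, -0.2, -3.5]
grip_width: 0.0431
grip_force: 40.0
frac [-1.4624e+00  3.0900e-01  4.0000e-04 -4.9400e-02] mm [-4.387e+02  9.270e+01  1.000e-01] turn -17.78 t 21.15 q [0.15 0.35 1.77 0.   1.02 0.31] F [-0.2 -0.2 -3.5]
```

```bash
python3 -m handwheel '[[-0.03,0.01,0,-0.003],[-0.09,0.02,0,-0.008],[-0.18,0.04,0,-0.014],[-0.28,0.06,0,-0.02],[-0.38,0.08,0,-0.026],[-0.48,0.1,0,-0.032],[-0.58,0.12,0,-0.038],[-0.68,0.14,0,-0.044],[-0.78,0.165,0,-0.0494],[-0.86,0.18,0,-0.0494],[-0.9,0.19,0,-0.0494],[-0.9,0.19,0,-0.0494],[-0.9,0.19,0,-0.0494]]' && python3 go.py .472 -.268 .228 8.28
```

```text
time: 22.23
position: [0.4647, -0.0953, 0.2278]
tool_rot: [0.655, 0.756, -0.0, -0.002]
ft_force: [-0.9, -0.1, -3.6]
grip_width: 0.0429
grip_force: 40.0
frac [-5.733e-01 -5.780e-02 -1.800e-03 -3.000e-04] mm [-172.   -17.4   -0.6] turn -0.1 t 22.2333 q [-0.44  0.33  1.8   0.    1.01 -0.58] F [-0.9 -0.1 -3.6]
```

```bash
python3 -m handwheel '[[-0.04,0,0,0],[-0.12,-0.01,0,0],[-0.22,-0.02,0,0],[-0.32,-0.03,0,0],[-0.42,-0.04,0,0],[-0.5,-0.05,0,0],[-0.55,-0.057,0,0],[-0.573,-0.057,0,0],[-0.573,-0.057,0,0],[-0.573,-0.057,0,0],[-0.573,-0.057,0,0]]' && python3 go.py .472 -.268 .1118 8.28
```

```text
time: 23.15
position: [0.4729, -0.2661, 0.2285]
tool_rot: [0.654, 0.757, 0.0, -0.001]
ft_force: [-0.2, 0.4, -2.6]
grip_width: 0.043
grip_force: 40.0
frac [-6.600e-03 -3.500e-03  3.889e-01  3.000e-04] mm [ -2.   -1.  116.7] turn 0.09 t 23.15 q [-0.72  0.42  1.64  0.    1.08 -0.87] F [-0.2  0.4 -2.6]
```

```bash
python3 -m handwheel '[[-0.004,-0.003,0.02,0],[-0.004,-0.003,0.05,0],[-0.004,-0.003,0.08,0],[-0.004,-0.003,0.11,0],[-0.004,-0.003,0.14,0],[-0.004,-0.003,0.16,0],[-0.004,-0.003,0.18,0],[-0.004,-0.003,0.2,0],[-0.004,-0.003,0.2,0]]' && python3 go.py .472 -.268 .1118 8.28
```

```text
time: 23.9
position: [0.4719, -0.269, 0.1674]
tool_rot: [0.654, 0.756, 0.0, -0.001]
ft_force: [0.1, -0.3, -3.6]
grip_width: 0.0428
grip_force: 40.0
frac [0.0029 0.001  0.1852 0.    ] mm [ 0.9  0.3 55.6] turn 0.0 t 23.9 q [-0.72  0.51  1.7   0.    0.94 -0.87] F [ 0.1 -0.3 -3.6]
```

```bash
python3 -m handwheel '[[0.002,0,0.02,0],[0.002,0,0.05,0],[0.002,0,0.08,0],[0.002,0,0.1,0],[0.002,0,0.12,0],[0.002,0,0.14,0],[0.002,0,0.155,0],[0.002,0,0.165,0],[0.002,0,0.17,0],[0.002,0,0.175,0],[0.002,0,0.178,0],[0.002,0,0.181,0],[0.002,0,0.183,0],[0.002,0,0.183,0]]' && python3 -m handwheel '[[0,0,0.003,0],[0,0,0.004,0],[0,0,0.004,0],[0,0,0.004,0]]'
```

```text
time: 25.07
position: [0.4725, -0.2689, 0.1139]
tool_rot: [0.654, 0.756, -0.0, 0.0]
ft_force: [-0.5, 1.2, -1.9]
grip_width: 0.0429
grip_force: 40.0
time: 25.4
position: [0.4725, -0.2689, 0.1127]
tool_rot: [0.654, 0.756, 0.0, 0.0]
ft_force: [-0.1, 1.3, -3.3]
grip_width: 0.0424
grip_force: 40.0
```

```bash
python3 -m handwheel '[[0,0,0.003,0],[0,0,0.004,0],[0,0,0.004,0],[0,0,0.004,0]]'; python3 -m handwheel '[[0,0,0.002,0],[0,0,0.003,0],[0,0,0.003,0],[0,0,0.003,0]]'
```

```text
time: 25.73
position: [0.4726, -0.269, 0.1118]
tool_rot: [0.654, 0.756, -0.0, 0.0]
ft_force: [-0.6, 0.2, 0.7]
grip_width: 0.0431
grip_force: 40.0
time: 26.07
position: [0.4726, -0.269, 0.1117]
tool_rot: [0.654, 0.756, -0.0, 0.0]
ft_force: [-1.2, 1.4, 8.0]
grip_width: 0.0431
grip_force: 40.0
```

Seated. Release and go to the drill chuck.

```bash
python3 -m handwheel '[[0,0,0,0],[0,0,0,0],[0,0,0,0],[0,0,0,0],[0,0,0,0],[0,0,0,0],[0,0,-0.05,0],[0,0,-0.12,0],[0,0,-0.24,0],[0,0,-0.33,0],[0,0,-0.37,0],[0,0,-0.37,0],[0,0,-0.37,0]]' 100 && python3 go.py .4666 .256 .225 -9.5
```

```text
time: 27.15
position: [0.4725, -0.2689, 0.2218]
tool_rot: [0.654, 0.756, -0.0, 0.001]
ft_force: [-0.3, -0.0, 0.5]
grip_width: 0.0868
grip_force: 0.0
frac [ 1.7343  0.2328 -0.012   0.0494] mm [520.3  69.8  -3.6] turn 17.79 t 27.15 q [-0.72  0.43  1.65 -0.    1.06 -0.87] F [-0.3 -0.   0.5]
```

```bash
python3 -m handwheel '[[0.05,0,0,0.003],[0.15,0.01,0,0.01],[0.26,0.02,0,0.017],[0.37,0.03,0,0.024],[0.48,0.04,0,0.031],[0.59,0.05,0,0.038],[0.7,0.06,0,0.045],[0.81,0.08,0,0.0494],[0.92,0.1,0,0.0494],[0.97,0.11,0,0.0494],[0.97,0.11,0,0.0494],[0.97,0.11,0,0.0494]]' && python3 go.py .4666 .256 .225 -9.5
```

```text
time: 28.15
position: [0.4621, 0.0246, 0.2201]
tool_rot: [0.762, 0.647, -0.001, -0.001]
ft_force: [0.6, -0.1, 0.1]
grip_width: 0.0861
grip_force: 0.0
frac [ 7.635e-01 -1.106e-01 -1.620e-02  4.000e-04] mm [229.  -33.2  -4.8] turn 0.15 t 28.15 q [-0.19  0.33  1.84 -0.    0.98 -0.03] F [ 0.6 -0.1  0.1]
```

```bash
python3 -m handwheel '[[0.05,-0.01,0,0],[0.15,-0.02,0,0],[0.26,-0.04,0,0],[0.37,-0.055,0,0],[0.48,-0.07,0,0],[0.59,-0.085,0,0],[0.69,-0.1,0,0],[0.74,-0.108,0,0],[0.76,-0.11,0,0],[0.76,-0.11,0,0],[0.76,-0.11,0,0],[0.76,-0.11,0,0]]' && python3 go.py .4666 .256 .105 -9.5; python3 snap.py w7
```

```text
time: 29.15
position: [0.4683, 0.2525, 0.2211]
tool_rot: [0.764, 0.645, -0.001, 0.0]
ft_force: [0.4, -0.8, -1.1]
grip_width: 0.0874
grip_force: 0.0
frac [ 1.100e-02 -7.200e-03  3.871e-01 -3.000e-04] mm [  3.3  -2.2 116.1] turn -0.1 t 29.15 q [ 0.28  0.42  1.67 -0.    1.05  0.45] F [ 0.4 -0.8 -1.1]
[ 88. 315.]
[221. 314.]
[308. 318.]
[405. 316.]
```

View pics/w7.png

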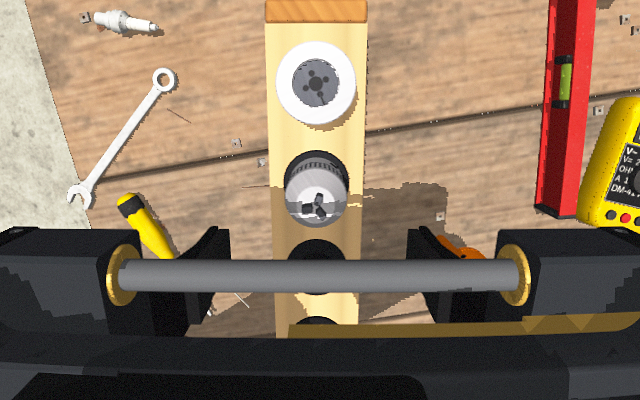

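w7 shows the drill chuck's jaws at (316,206), centred between the fingers, the die's centre at (316,83), and the two emptied pots below. Descend, grip and lift.

```bash
python3 - <<'E'
from h import *; import pickle
V={n:pickle.load(open(n+'.pkl','rb')) for n in ['w3','w7']}
print('die',tri([ray(*V['w3'],(51.5,301)),ray(*V['w7'],(83,316))]),atz(*ray(*V['w7'],(83,316)),.122),'drill',tri([ray(*V['w3'],(124.4,300.1)),ray(*V['w7'],(206,316))]))
E
python3 -m handwheel '[[0.008,-0.006,0.08,0],[0.008,-0.006,0.16,0],[0.008,-0.006,0.22,0],[0.008,-0.006,0.28,0],[0.008,-0.006,0.33,0],[0.008,-0.006,0.36,0],[0.008,-0.006,0.38,0],[0.008,-0.006,0.387,0],[0.008,-0.006,0.387,0],[0.008,-0.006,0.387,0]]' && python3 -m handwheel '[[0,0,0,0],[0,0,0,0],[0,0,0,0],[0,0,0,0],[0,0,0,0],[0,0,0,0],[0,0,0,0],[0,0,0,0],[0,0,0,0],[0,0,0,0]]' 0 40; python3 -m handwheel '[[0,0,-0.02,0],[0,0,-0.06,0],[0,0,-0.12,0],[0,0,-0.18,0],[0,0,-0.24,0],[0,0,-0.3,0],[0,0,-0.35,0],[0,0,-0.38,0],[0,0,-0.39,0],[0,0,-0.39,0],[0,0,-0.39,0]]' && python3 go.py .4608 -.1909 .222 8.28
```

```text
die [0.48014266 0.3321498  0.12837387] [0.48034674 0.33246305 0.122     ] drill [0.46723754 0.2556621  0.15333913]
time: 30.03
position: [0.4674, 0.2568, 0.1061]
tool_rot: [0.763, 0.646, 0.001, 0.0]
ft_force: [-0.4, 0.2, 0.3]
grip_width: 0.0873
grip_force: 0.0
time: 30.87
position: [0.4669, 0.2569, 0.1055]
tool_rot: [0.763, 0.646, 0.0, 0.0]
ft_force: [0.7, 0.3, 0.1]
grip_width: 0.0434
grip_force: 40.0
time: 31.78
position: [0.4661, 0.2566, 0.2217]
tool_rot: [0.763, 0.646, -0.001, -0.0]
ft_force: [1.1, -0.1, -3.3]
grip_width: 0.0435
grip_force: 40.0
frac [-1.4741e+00  2.2870e-01 -3.0000e-04 -4.9400e-02] mm [-4.422e+02  6.860e+01 -1.000e-01] turn -17.77 t 31.7833 q [0.29 0.42 1.67 0.   1.05 0.46] F [ 1.1 -0.1 -3.3]
```

```bash
python3 -m handwheel '[[-0.03,0.005,0,-0.003],[-0.09,0.015,0,-0.008],[-0.18,0.03,0,-0.014],[-0.28,0.045,0,-0.02],[-0.38,0.06,0,-0.026],[-0.48,0.075,0,-0.032],[-0.58,0.09,0,-0.038],[-0.68,0.105,0,-0.044],[-0.78,0.12,0,-0.0494],[-0.86,0.135,0,-0.0494],[-0.9,0.14,0,-0.0494],[-0.9,0.14,0,-0.0494],[-0.9,0.14,0,-0.0494]]' && python3 go.py .4608 -.1909 .222 8.28
```

```text
time: 32.87
position: [0.463, -0.0166, 0.2215]
tool_rot: [0.655, 0.756, -0.0, -0.001]
ft_force: [0.8, 1.0, -2.9]
grip_width: 0.0432
grip_force: 40.0
frac [-5.739e-01 -8.980e-02 -2.400e-03 -3.000e-04] mm [-172.2  -27.    -0.7] turn -0.12 t 32.8667 q [-0.28  0.33  1.83  0.    0.98 -0.42] F [ 0.8  1.  -2.9]
```

```bash
python3 -m handwheel '[[-0.04,-0.005,0,0],[-0.12,-0.02,0,0],[-0.22,-0.035,0,0],[-0.32,-0.05,0,0],[-0.42,-0.065,0,0],[-0.5,-0.08,0,0],[-0.55,-0.088,0,0],[-0.573,-0.09,0,0],[-0.573,-0.09,0,0],[-0.573,-0.09,0,0],[-0.573,-0.09,0,0]]' && python3 go.py .4608 -.1909 .1055 8.28
```

```text
time: 33.78
position: [0.4614, -0.1884, 0.2221]
tool_rot: [0.654, 0.757, 0.0, -0.001]
ft_force: [-0.1, -0.1, -2.8]
grip_width: 0.0431
grip_force: 40.0
frac [-8.500e-03 -2.800e-03  3.885e-01  3.000e-04] mm [ -2.6  -0.9 116.6] turn 0.1 t 33.7833 q [-0.61  0.37  1.75  0.    1.02 -0.76] F [-0.1 -0.1 -2.8]
```

```bash
python3 -m handwheel '[[-0.004,-0.003,0.02,0],[-0.004,-0.003,0.05,0],[-0.004,-0.003,0.08,0],[-0.004,-0.003,0.11,0],[-0.004,-0.003,0.14,0],[-0.004,-0.003,0.16,0],[-0.004,-0.003,0.18,0],[-0.004,-0.003,0.2,0],[-0.004,-0.003,0.2,0]]' && python3 go.py .4608 -.1909 .1055 8.28
```

```text
time: 34.53
position: [0.4605, -0.1914, 0.1612]
tool_rot: [0.654, 0.756, -0.0, -0.001]
ft_force: [1.1, 0.2, -3.8]
grip_width: 0.0431
grip_force: 40.0
frac [0.0012 0.0015 0.1856 0.    ] mm [ 0.3  0.5 55.7] turn 0.0 t 34.5333 q [-0.62  0.46  1.81  0.    0.87 -0.76] F [ 1.1  0.2 -3.8]
```

```bash
python3 -m handwheel '[[0.002,0,0.02,0],[0.002,0,0.05,0],[0.002,0,0.08,0],[0.002,0,0.1,0],[0.002,0,0.12,0],[0.002,0,0.14,0],[0.002,0,0.155,0],[0.002,0,0.165,0],[0.002,0,0.17,0],[0.002,0,0.175,0],[0.002,0,0.178,0],[0.002,0,0.181,0],[0.002,0,0.183,0],[0.002,0,0.183,0]]' && python3 -m handwheel '[[0,0,0.003,0],[0,0,0.004,0],[0,0,0.005,0],[0,0,0.005,0],[0,0,0.005,0]]'; python3 -m handwheel '[[0,0,0.002,0],[0,0,0.003,0],[0,0,0.003,0],[0,0,0.003,0]]'
```

```text
time: 35.7
position: [0.4611, -0.1912, 0.1076]
tool_rot: [0.654, 0.756, -0.0, 0.0]
ft_force: [0.0, 0.1, -3.5]
grip_width: 0.0431
grip_force: 40.0
time: 36.12
position: [0.461, -0.1911, 0.1061]
tool_rot: [0.654, 0.756, 0.0, 0.0]
ft_force: [-0.3, 0.0, -2.3]
grip_width: 0.0434
grip_force: 40.0
time: 36.45
position: [0.4611, -0.1912, 0.1054]
tool_rot: [0.654, 0.756, 0.0, 0.0]
ft_force: [-0.5, -0.1, 0.4]
grip_width: 0.0433
grip_force: 40.0
```

```bash
python3 -m handwheel '[[0,0,0.002,0],[0,0,0.003,0],[0,0,0.003,0],[0,0,0.003,0]]'
```

```text
time: 36.78
position: [0.4611, -0.1912, 0.1054]
tool_rot: [0.654, 0.756, -0.0, 0.0]
ft_force: [-1.1, 1.7, 8.4]
grip_width: 0.0434
grip_force: 40.0
```

Seated. Release and go to the die holder at (.480, .3325).

```bash
python3 -m handwheel '[[0,0,0,0],[0,0,0,0],[0,0,0,0],[0,0,0,0],[0,0,0,0],[0,0,0,0],[0,0,-0.05,0],[0,0,-0.12,0],[0,0,-0.24,0],[0,0,-0.33,0],[0,0,-0.37,0],[0,0,-0.37,0],[0,0,-0.37,0]]' 100 && python3 go.py .4800 .3325 .215 -9.5
```

```text
time: 37.87
position: [0.4611, -0.1912, 0.2155]
tool_rot: [0.654, 0.756, 0.0, 0.001]
ft_force: [0.0, -0.1, -0.3]
grip_width: 0.0871
grip_force: 0.0
frac [1.7182e+00 3.1410e-01 5.0000e-04 4.9400e-02] mm [5.155e+02 9.420e+01 2.000e-01] turn 17.79 t 37.8667 q [-0.62  0.38  1.76 -0.    1.   -0.76] F [ 0.  -0.1 -0.3]
```

```bash
python3 -m handwheel '[[0.05,0,0,0.003],[0.15,0.01,0,0.01],[0.26,0.03,0,0.017],[0.37,0.05,0,0.024],[0.48,0.07,0,0.031],[0.59,0.09,0,0.038],[0.7,0.11,0,0.045],[0.81,0.13,0,0.0494],[0.92,0.15,0,0.0494],[0.97,0.16,0,0.0494],[0.97,0.16,0,0.0494],[0.97,0.16,0,0.0494]]' && python3 go.py .48 .3325 .215 -9.5
```

```text
time: 38.87
position: [0.4654, 0.1043, 0.2137]
tool_rot: [0.762, 0.647, -0.001, -0.001]
ft_force: [1.1, -0.1, 0.0]
grip_width: 0.087
grip_force: 0.0
frac [ 7.584e-01 -7.540e-02 -5.000e-03  4.000e-04] mm [227.5 -22.6  -1.5] turn 0.15 t 38.8667 q [-0.01  0.36  1.81 -0.    0.98  0.15] F [ 1.1 -0.1  0. ]
```

```bash
python3 -m handwheel '[[0.05,-0.005,0,0],[0.15,-0.015,0,0],[0.26,-0.025,0,0],[0.37,-0.035,0,0],[0.48,-0.045,0,0],[0.59,-0.055,0,0],[0.69,-0.065,0,0],[0.74,-0.073,0,0],[0.76,-0.075,0,0],[0.76,-0.075,0,0],[0.76,-0.075,0,0],[0.76,-0.075,0,0]]' && python3 go.py .48 .3325 .1005 -9.5; python3 snap.py w8
```

```text
time: 39.87
position: [0.4819, 0.3304, 0.2149]
tool_rot: [0.764, 0.645, -0.001, 0.0]
ft_force: [0.6, -0.4, 0.9]
grip_width: 0.0871
grip_force: 0.0
frac [ 6.300e-03 -7.100e-03  3.814e-01 -3.000e-04] mm [  1.9  -2.1 114.4] turn -0.1 t 39.8667 q [ 0.41  0.49  1.55 -0.    1.1   0.58] F [ 0.6 -0.4  0.9]
[202. 314.]
[333. 313.]
[396. 317.]
[482. 316.]
```

View pics/w8.png

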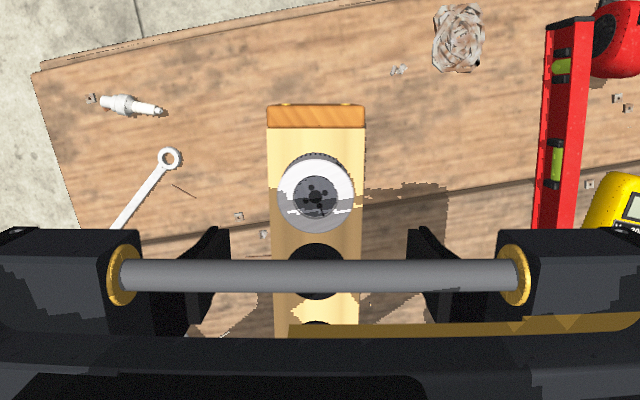

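The die holder is at (316,196), centred between the fingers, with the path clear.

```bash
python3 -m handwheel '[[0.004,-0.006,0.08,0],[0.004,-0.006,0.16,0],[0.004,-0.006,0.22,0],[0.004,-0.006,0.28,0],[0.004,-0.006,0.33,0],[0.004,-0.006,0.36,0],[0.004,-0.006,0.375,0],[0.004,-0.006,0.381,0],[0.004,-0.006,0.381,0],[0.004,-0.006,0.381,0]]' && python3 -m handwheel '[[0,0,0,0],[0,0,0,0],[0,0,0,0],[0,0,0,0],[0,0,0,0],[0,0,0,0],[0,0,0,0],[0,0,0,0],[0,0,0,0],[0,0,0,0]]' 0 40; python3 -m handwheel '[[0,0,-0.02,0],[0,0,-0.06,0],[0,0,-0.12,0],[0,0,-0.18,0],[0,0,-0.24,0],[0,0,-0.3,0],[0,0,-0.35,0],[0,0,-0.38,0],[0,0,-0.39,0],[0,0,-0.39,0],[0,0,-0.39,0]]' && python3 go.py .4496 -.1137 .217 8.28
```

```text
time: 40.75
position: [0.4811, 0.3339, 0.1018]
tool_rot: [0.763, 0.646, 0.001, 0.0]
ft_force: [-1.3, -0.4, 0.5]
grip_width: 0.0869
grip_force: 0.0
time: 41.58
position: [0.4803, 0.3339, 0.1011]
tool_rot: [0.763, 0.646, -0.0, -0.0]
ft_force: [-1.2, 0.2, 1.5]
grip_width: 0.0554
grip_force: 40.0
time: 42.5
position: [0.4796, 0.3335, 0.217]
tool_rot: [0.763, 0.646, -0.001, -0.0]
ft_force: [-0.2, -0.4, -4.0]
grip_width: 0.0553
grip_force: 40.0
frac [-1.4867  0.1471  0.0015 -0.0494] mm [-4.46e+02  4.41e+01  4.00e-01] turn -17.77 t 42.5 q [ 0.42  0.49  1.55 -0.    1.1   0.58] F [-0.2 -0.4 -4. ]
```

```bash
python3 -m handwheel '[[-0.03,0.005,0,-0.003],[-0.09,0.01,0,-0.008],[-0.18,0.02,0,-0.014],[-0.28,0.03,0,-0.02],[-0.38,0.04,0,-0.026],[-0.48,0.05,0,-0.032],[-0.58,0.06,0,-0.038],[-0.68,0.07,0,-0.044],[-0.78,0.08,0,-0.0494],[-0.86,0.085,0,-0.0494],[-0.9,0.09,0,-0.0494],[-0.9,0.09,0,-0.0494],[-0.9,0.09,0,-0.0494]]' && python3 go.py .4496 -.1137 .217 8.28
```

```text
time: 43.58
position: [0.4619, 0.0627, 0.2172]
tool_rot: [0.655, 0.756, -0.0, -0.001]
ft_force: [0.3, 0.3, -4.0]
grip_width: 0.0551
grip_force: 40.0
frac [-5.762e-01 -1.242e-01  2.000e-04 -3.000e-04] mm [-1.728e+02 -3.730e+01  1.000e-01] turn -0.11 t 43.5833 q [-0.11  0.34  1.83  0.    0.98 -0.25] F [ 0.3  0.3 -4. ]
```

```bash
python3 -m handwheel '[[-0.04,-0.01,0,0],[-0.12,-0.025,0,0],[-0.22,-0.045,0,0],[-0.32,-0.07,0,0],[-0.42,-0.09,0,0],[-0.5,-0.11,0,0],[-0.55,-0.12,0,0],[-0.575,-0.124,0,0],[-0.575,-0.124,0,0],[-0.575,-0.124,0,0],[-0.575,-0.124,0,0]]' && python3 go.py .4496 -.1137 .1011 8.28
```

```text
time: 44.5
position: [0.4503, -0.1114, 0.2177]
tool_rot: [0.654, 0.757, 0.0, -0.001]
ft_force: [1.1, 1.5, -4.7]
grip_width: 0.0553
grip_force: 40.0
frac [-7.800e-03 -3.000e-03  3.885e-01  2.000e-04] mm [ -2.4  -0.9 116.6] turn 0.09 t 44.5 q [-0.48  0.33  1.84  0.    0.97 -0.63] F [ 1.1  1.5 -4.7]
```

```bash
python3 -m handwheel '[[-0.003,-0.003,0.02,0],[-0.003,-0.003,0.05,0],[-0.003,-0.003,0.08,0],[-0.003,-0.003,0.11,0],[-0.003,-0.003,0.14,0],[-0.003,-0.003,0.16,0],[-0.003,-0.003,0.18,0],[-0.003,-0.003,0.2,0],[-0.003,-0.003,0.2,0]]' && python3 go.py .4496 -.1137 .1011 8.28
```

```text
time: 45.25
position: [0.4492, -0.1138, 0.1568]
tool_rot: [0.654, 0.756, -0.0, -0.001]
ft_force: [0.2, -0.1, -2.9]
grip_width: 0.0551
grip_force: 40.0
frac [-0.0003  0.0017  0.1855  0.    ] mm [-0.1  0.5 55.6] turn 0.0 t 45.25 q [-0.49  0.43  1.9  -0.    0.81 -0.63] F [ 0.2 -0.1 -2.9]
```

```bash
python3 -m handwheel '[[0.0,0,0.02,0],[0.0,0,0.05,0],[0.0,0,0.08,0],[0.0,0,0.1,0],[0.0,0,0.12,0],[0.0,0,0.14,0],[0.0,0,0.155,0],[0.0,0,0.165,0],[0.0,0,0.17,0],[0.0,0,0.175,0],[0.0,0,0.178,0],[0.0,0,0.181,0],[0.0,0,0.183,0],[0.0,0,0.183,0]]' && python3 -m handwheel '[[0,0,0.003,0],[0,0,0.004,0],[0,0,0.005,0],[0,0,0.005,0],[0,0,0.005,0]]'; python3 -m handwheel '[[0,0,0.002,0],[0,0,0.003,0],[0,0,0.003,0],[0,0,0.003,0]]'
```

```text
time: 46.42
position: [0.4498, -0.114, 0.1031]
tool_rot: [0.654, 0.756, 0.0, 0.0]
ft_force: [-0.6, -0.3, -4.2]
grip_width: 0.0552
grip_force: 40.0
time: 46.83
position: [0.4498, -0.114, 0.1016]
tool_rot: [0.654, 0.756, 0.0, 0.0]
ft_force: [0.3, -0.5, -2.6]
grip_width: 0.0552
grip_force: 40.0
time: 47.17
position: [0.4499, -0.114, 0.101]
tool_rot: [0.654, 0.756, 0.0, 0.0]
ft_force: [-1.0, 0.2, 3.0]
grip_width: 0.0553
grip_force: 40.0
```

```bash
python3 -m handwheel '[[0,0,0.001,0],[0,0,0.001,0],[0,0,0.001,0]]'; python3 -m handwheel '[[0,0,0,0],[0,0,0,0],[0,0,0,0],[0,0,0,0],[0,0,0,0],[0,0,0,0],[0,0,-0.05,0],[0,0,-0.12,0],[0,0,-0.24,0],[0,0,-0.36,0],[0,0,-0.48,0],[0,0,-0.6,0],[0,0,-0.7,0],[0,0,-0.7,0],[0,0,-0.7,0]]' 100 && python3 -m handwheel '[[-0.08,0,0,0],[-0.2,0,0,0],[-0.32,0,0,0],[-0.42,0,0,0],[-0.5,0,0,0],[-0.5,0,0,0],[-0.5,0,0,0],[-0.5,0,0,0]]'; python3 snap.py s9
```

```text
time: 47.42
position: [0.4498, -0.114, 0.101]
tool_rot: [0.654, 0.756, 0.0, 0.0]
ft_force: [-0.9, 0.7, 6.0]
grip_width: 0.0555
grip_force: 40.0
time: 48.67
position: [0.4506, -0.1144, 0.312]
tool_rot: [0.654, 0.756, 0.001, 0.002]
ft_force: [0.2, -0.2, -0.1]
grip_width: 0.087
grip_force: 0.0
time: 49.33
position: [0.4703, -0.2612, 0.3084]
tool_rot: [0.654, 0.756, 0.0, -0.002]
ft_force: [-0.2, 0.4, 0.1]
grip_width: 0.0867
grip_force: 0.0
[ 20. 319.]
[ 99. 318.]
[175. 320.]
[244. 319.]
```

View pics/s9.png

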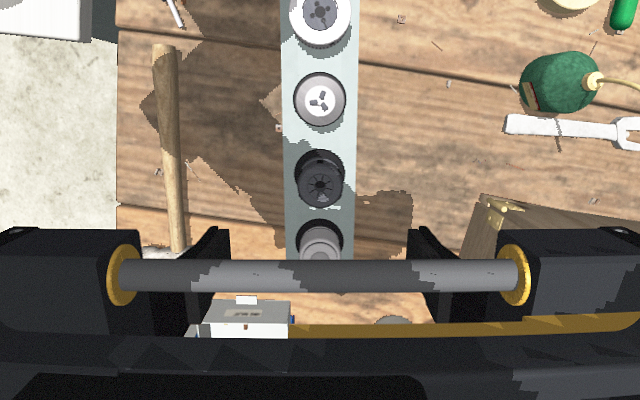

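All four are seated upright in the steel rack. From left to right they are the die holder (319,12), drill chuck (319,100), collet chuck (319,182) and live centre (320,240). The gripper is clear of them.

```bash
python3 -m handwheel '[[0,0,0,0],[0,0,0,0],[0,0,0,0]]' >/dev/null; python3 -c "from rig import job; print(job.hand_in())"
```

```text
the job is handed in; nothing more can be done
None
```

I moved all four tools into the steel rack in their original order, left to right: die holder, drill chuck, collet chuck, live centre. Each was lowered until it seated on its rim and then released, and the job was handed in at about 50 s of the 104 s allowed; no verdict was returned.

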